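# Load two slim cans into their gravity can dispensers

### The job

Load the two drinks cans standing on the worktop into the wire can dispensers, the long one in the wide dispenser and the short one in the narrow one: lay each can on its side across the top ramp with its ring-pull to the left as you face the racks, like the cans already in there, and keep hold of it until it rests gently on the ramp - do not drop it in or press it into the wires. Let it roll round by itself to the lower tier, behind the can at the front. Leave the cans already in the racks in their places and do not disturb anything else on the worktop.

Things in the scene. Friction and masses are not known exactly. Their poses are not given: they have to be found in the camera images.
- long_can: the long slim drinks can, to be loaded: plain aluminium with a pale sleeve, 53 mm in diameter, 134 mm long, full, 0.2 to 0.35 kg, standing upright. Smooth; it necks in to 43 mm over the last 6 mm at both ends. Origin at the centre of its foot (flat end); its own z runs along its axis to the ring-pull top
- long_can_mid (a point): middle of the long can, on its axis, 67 mm from either end
- long_can_top (a point): centre of the long can's ring-pull top
- short_can: the short can, to be loaded: the same plain can, 53 mm in diameter but 90 mm long, full, 0.12 to 0.22 kg, standing upright. Origin at the centre of its foot; its own z runs along its axis to the ring-pull top. The two cans may have changed places
- short_can_mid (a point): middle of the short can, on its axis, 45 mm from either end
- short_can_top (a point): centre of the short can's ring-pull top
- wide_rack: dispenser for the long (134 mm) cans: fixed steel-wire gravity rack, one lane, two tiers, 340 mm long (x, -170 to 170), 149 mm wide (y), 180 high. Origin: centre of its footprint on the worktop; x from its front (facing the robot) to its back, y left, z up. Lane 141 mm wide inside, side walls 4 mm, only 28 mm above the ramps. The two racks may have changed places. Cans lie crosswise in it and roll
- wide_rack_inlet (a point): point on the wide rack's top ramp, mid-lane, 45 mm behind its front lip (6 mm high): a good place to lay a can; x, y, z as the rack. Open above. The ramp runs from rack x = -100 mm (surface 152 mm high) down at 9 degrees to x = +100 (120 high). A can (axis 27 mm above the surface) rolls to the back by itself; askew or lengthwise it will not run
- wide_rack_drop (a point): middle of the drop at the wide rack's back, at ramp height: a 66 mm gap behind the top ramp, between cheek plates (rack x 95 to 170 mm, 168 high) and a back grid. A can falls through it to the lower ramp
- wide_rack_stop (a point): middle of the wide rack's front stop, on the lower ramp's front edge. The lower ramp's surface is 66 mm high at the back and 12 mm at the front; the stop is 46 mm high. Cans roll forward and queue behind it
- narrow_rack: dispenser for the short (90 mm) cans: fixed steel-wire gravity rack, one lane, two tiers, 340 mm long (x, -170 to 170), 105 mm wide (y), 180 high. Origin: centre of its footprint on the worktop; x from its front (facing the robot) to its back, y left, z up. Lane 97 mm wide inside, side walls 4 mm, only 28 mm above the ramps. The two racks may have changed places. Cans lie crosswise in it and roll
- narrow_rack_inlet (a point): point on the narrow rack's top ramp, mid-lane, 45 mm behind its front lip (6 mm high): a good place to lay a can; x, y, z as the rack. Open above. The ramp runs from rack x = -100 mm (surface 152 mm high) down at 9 degrees to x = +100 (120 high). A can (axis 27 mm above the surface) rolls to the back by itself; askew or lengthwise it will not run
- narrow_rack_drop (a point): middle of the drop at the narrow rack's back, at ramp height: a 66 mm gap behind the top ramp, between cheek plates (rack x 95 to 170 mm, 168 high) and a back grid. A can falls through it to the lower ramp
- narrow_rack_stop (a point): middle of the narrow rack's front stop, on the lower ramp's front edge. The lower ramp's surface is 66 mm high at the back and 12 mm at the front; the stop is 46 mm high. Cans roll forward and queue behind it
- stock_long: a long can already in the wide dispenser, lying crosswise at its front stop, ring-pull to the left (+y of the rack). Origin in the middle of the can, on its axis
- stock_short: a short can already in the narrow dispenser, lying likewise, ring-pull to the left. Origin in the middle of the can, on its axis
- mug: bystander, leave alone: a white mug, 82 mm across and 92 mm high; origin at the centre of its underside
- soup_tin: bystander, leave alone: a fat soup tin, 73 mm across and 108 mm high, not for the dispensers; origin at the centre of its underside
- jam_jar: bystander, leave alone: a jam jar, 68 mm across and 105 mm high; origin at the centre of its underside
- bowl: bystander, leave alone: a white bowl, 150 mm across and 62 mm high; origin at the centre of its underside
- spatula: bystander, leave alone: a wooden-handled spatula lying flat; origin at the centre of its underside
- sponge: bystander, leave alone: a washing-up sponge, 110 x 70 x 30 mm; origin at the centre of its underside
- pepper_mill: bystander, leave alone: a dark wooden pepper mill, 56 mm across and 145 mm high; origin at the centre of its underside
There are look-alikes about, which are no part of the job. What is shaped like the short_can but green is not meant.

How it is judged:
By the outcome, as a careful person would: the job done as asked, in the order asked, and still so for the second after the job is handed in, with the robot touching nothing.
It also fails if it takes over 72 s, if anything falls off the work surface, if the arm or the gripper's body presses on something with over 40 N, if the wrist force passes 120 N, or if a joint passes its speed limit or range.

### The arm

A 6-joint arm with a two-finger parallel gripper is mounted at the origin on the work surface. World frame = base frame: x ahead of the robot, y to its left, z up, the work surface at z = 0. Lengths are in m, angles in rad, forces in N, time in s.
With the tool pointing down it reaches from about 0.375 to 0.75 m from the base axis. Payload 9 kg.
Tool frame: the origin (TCP) lies midway between the tips of the shut fingers; the grasp point (between the pads) lies 19 mm behind it (env.grasp_offset is the distance from the TCP to the grasp point, in m); z points along the fingers, y is the line along which they close (so a half turn about z gives the same grasp; the last joint's range is limited). The gripper opens to 85 mm and grips with 20 to 120 N. Pads are 22 mm wide; open, the fingers measure 114 mm over their backs; the gripper's body (76 mm by 85 mm) begins 54 mm behind the grasp point. The pads swing forward as they close: fully open they stand 13 mm farther back than shut.
Start: joints at [0.898, 0.104, 0.097, 1.564, 0, 1.353], TCP at [0.264, 0.539, 0.231] pointing down, gripper open.
Joint ranges: [-2.99, 2.99], [-0.84, 1.86], [-1.1, 1.16], [-1.84, 2.11], [-1.51, 1.56], [-3.14, 3.14]. Speed limits (rad/s): [2.22, 2.22, 2.57, 3.14, 3.14, 3.14].

### API

Orientations are given as a unit quaternion [w, x, y, z].
In Python, from bench import env gives the robot as it stands. The module is installed in compiled form; this text tells all that it offers.
- The arm moves only by the shell command python3 -m handwheel 'ROWS'. ROWS is JSON, one flat list of numbers, 7 for each row, row after row: the finger opening in mm, from 0 to 85.4, then the shift along the tool's x, y, z in mm, then the turn, a rotation vector about the tool's x, y, z in rad. A call has 1 to 8 rows; each row is the pose to reach, as a shift and turn from the pose commanded when the call began, along the tool's axes at that moment; what a row does not reach only later rows make up. A row lasts 1/12 s, in which the tool goes at most 41.7 mm and 7.16 degrees, less where a joint would pass 70% of its speed; a pose out of reach is approached as far as the arm can. A call with a gripper value outside its range is refused whole. The fingers move at their own pace and stop on an object; the grip force is fixed at half the most. Time passes only in rows, so rows that repeat a pose let the fingers close. It gives the time, the measured TCP pose, the force, the opening and the grip force at its end, in the units of the state.
- env.sense(): the state, without advancing time (a new reading comes with each control period).
- env.capture(name): name is "scene" or "top"; returns a dict with "img" (384x512x3 uint8, red, green, blue), "fx", "fy", "cx", "cy" (pixels), "D" ([k1, k2, p1, p2, k3] as OpenCV has them; the pictures are not rectified), "R" (3x3) and "t" (3): a world point X has camera coordinates R X + t. Camera axes: x right, y down, z forward; pixel columns grow to the right and rows downward; lengths in m; the calibration is good to about 2 mm. A picture is of the moment at which its call begins. There is no depth.
- env.finish_job(): hands the job in; it is judged then, once.
Trained networks look in the newest picture that a camera, given by its name, has taken for a name from the list of things; names that differ only in an ending like _2 or _b are one class to them, and where a whole thing is asked for, a point or a joint stands for the part that bears it (a point fixed in the world has none). Each returns a list of dicts, best first, with "score" (0 to 1); they miss things now and then, are a little off and sometimes report something else, mostly with a low value. They report only what shows in the picture. A call takes as long as a camera call. They do not tell look-alikes from the thing itself.
- env.look_for(camera, query): "point" ([column, row] as shares, 0 to 1, of the picture: columns of its width, rows of its height, amid what is visible of it).
The state is a dict: "t": time; "joints": joint angles; "joint_velocities": joint speeds; "joint_torque": joint torques, N m; "eef_pos": TCP position; "tool_rot": TCP orientation; "contact_force": force on the tool from outside, world axes, zero at the start; "ft_torque": the same for the moment, N m; "finger_gap": opening from 0.0 (shut) to 1.0 (fully open); "finger_force": force on a finger pad.
Only numpy, scipy, OpenCV 4.12 (cv2) and the standard library are available. Lean on these libraries where they do the work, as an engineer would, in place of code of your own. Each camera call takes 0.05 s, during which the arm holds its last target. There are 200 camera calls.

## Working session

There is one attempt and no reset: what is moved stays moved. The work goes in short steps, Python scripts to look and compute and a shell command to move; the robot and the scene stay as the last step left them, time stands still between calls to the robot, and variables do not carry over. Pictures are saved under pics/ and viewed, at most 10 in all, crops included, and the job is handed in when it is done.

```bash
mkdir -p pics
cat > h.py <<'E'
import numpy as np,cv2,json
from bench import env
def cap(n,f=None):
    c=env.capture(n)
    if f: cv2.imwrite('pics/'+f,c['img'][:,:,::-1])
    return c
def K(c): return np.array([[c['fx'],0,c['cx']],[0,c['fy'],c['cy']],[0,0,1.]])
def ray(c,uv):
    p=cv2.undistortPoints(np.array([[uv]],float),K(c),np.array(c['D'],float))[0,0]
    R=np.array(c['R']);t=np.array(c['t'])
    d=R.T@np.array([p[0],p[1],1]);return -R.T@t,d/np.linalg.norm(d)
def atz(c,uv,z):
    o,d=ray(c,uv);return o+d*(z-o[2])/d[2]
def proj(c,X):
    R=np.array(c['R']);return cv2.projectPoints(np.array(X,float).reshape(-1,3),cv2.Rodrigues(R)[0],np.array(c['t'],float),K(c),np.array(c['D'],float))[0][:,0]
def tri(rays):
    A=np.zeros((3,3));b=np.zeros(3)
    for o,d in rays:
        P=np.eye(3)-np.outer(d,d);A+=P;b+=P@o
    X=np.linalg.solve(A,b);return X,[np.linalg.norm((np.eye(3)-np.outer(d,d))@(X-o)) for o,d in rays]
E
python3 - <<'E'
from h import *
C={n:cap(n,n+'0.png') for n in('scene','top')}
for n,c in C.items(): print(n,'cam',np.round(-np.array(c['R']).T@np.array(c['t']),3))
for q in ['long_can_top','short_can_top','long_can','short_can','wide_rack','narrow_rack','wide_rack_inlet','narrow_rack_inlet','wide_rack_drop','narrow_rack_drop','wide_rack_stop','narrow_rack_stop','stock_long','stock_short','mug','soup_tin','jam_jar','pepper_mill','bowl','sponge','spatula']:
    for n in C:
        print(q,n,[(round(r['score'],2),round(r['point'][0]*512),round(r['point'][1]*384)) for r in env.look_for(n,q)[:3]])
print(env.sense())
E
```

```text
scene cam [1.152 0.506 1.003]
top cam [0.326 0.07  1.307]
long_can_top scene [(0.56, 156, 156)]
long_can_top top [(0.77, 406, 181)]
short_can_top scene [(0.76, 181, 181), (0.66, 202, 151), (0.61, 201, 173)]
short_can_top top [(0.81, 369, 227), (0.68, 343, 200), (0.56, 365, 275)]
long_can scene [(0.8, 154, 156)]
long_can top [(0.71, 400, 179)]
short_can scene [(0.8, 204, 153), (0.66, 183, 184), (0.6, 228, 130)]
short_can top [(0.87, 342, 201), (0.8, 366, 275), (0.76, 370, 228)]
wide_rack scene [(0.75, 217, 207), (0.29, 191, 137), (0.21, 201, 172)]
wide_rack top [(0.74, 283, 160), (0.66, 175, 162)]
narrow_rack scene [(0.65, 299, 255), (0.41, 220, 204)]
narrow_rack top [(0.94, 176, 162)]
wide_rack_inlet scene [(0.77, 214, 212), (0.21, 321, 222)]
wide_rack_inlet top [(0.67, 295, 162)]
narrow_rack_inlet scene [(0.63, 299, 258), (0.19, 132, 190)]
narrow_rack_inlet top [(0.58, 172, 156)]
wide_rack_drop scene [(0.66, 217, 208)]
wide_rack_drop top [(0.65, 287, 155)]
narrow_rack_drop scene [(0.85, 298, 258)]
narrow_rack_drop top [(0.93, 172, 159)]
wide_rack_stop scene [(0.69, 216, 208)]
wide_r
[... 901 characters left out ...]
2, 'joints': array([ 8.98268358e-01,  1.04105733e-01,  9.73394975e-02,  1.56392430e+00,
       -2.73608970e-05,  1.35311317e+00]), 'joint_velocities': array([ 0.00049255, -0.00098361,  0.00078667,  0.00107243,  0.00026069,
        0.0011352 ]), 'joint_torque': array([-8.56207998e-05, -5.56749845e+01,  5.03764808e+01,  7.10377262e-04,
       -3.11498261e-04,  5.55316007e-06]), 'eef_pos': array([0.26360502, 0.53902915, 0.23134908]), 'tool_rot': array([3.51223291e-05, 2.25467055e-01, 9.74250791e-01, 4.18525423e-05]), 'contact_force': array([-0.0729708 , -0.11728009, -0.41533664]), 'ft_torque': array([-0.02194468,  0.01234112,  0.02320863]), 'finger_force': 0.0, 'finger_gap': 0.9978684982581936}
```

View pics/scene0.png

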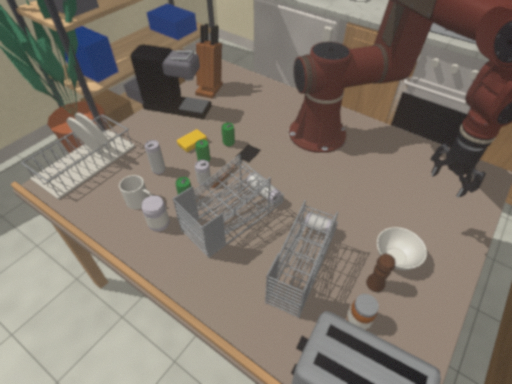

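View pics/top0.png

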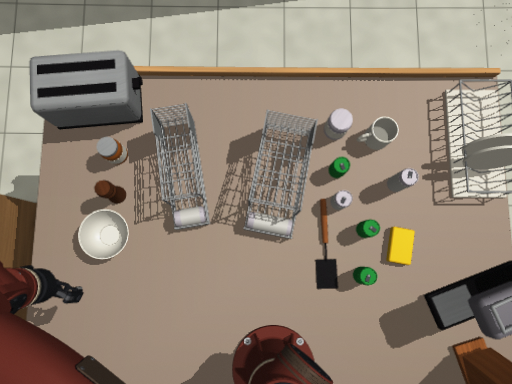

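The scene view shows the long can at about (155,157), the short one at about (203,172) amid green look-alikes, and the racks at (230,205) and (300,255). In the top view the long can's top is at (408,176), the short can's at (343,200), the narrow rack at left (180,165), the wide one at (280,175), and the spatula handle at (324,210). Next I'll zoom in for accurate pixels.

Run:
```python
import cv2
a=cv2.imread('pics/top0.png');b=cv2.imread('pics/scene0.png')
def crop(i,x,y,w,h,s,f):
    o=cv2.resize(i[y:y+h,x:x+w],None,fx=s,fy=s,interpolation=cv2.INTER_CUBIC)
    for u in range((x+9)//10*10,x+w,10):
        cv2.line(o,((u-x)*s,0),((u-x)*s,12 if u%50==0 else 5),(0,0,255),1)
        if u%20==0: cv2.putText(o,str(u),((u-x)*s-10,22),0,.35,(0,0,255),1)
    for v in range((y+9)//10*10,y+h,10):
        cv2.line(o,(0,(v-y)*s),(5,(v-y)*s),(0,0,255),1)
        if v%20==0: cv2.putText(o,str(v),(6,(v-y)*s+4),0,.35,(0,0,255),1)
    cv2.imwrite('pics/'+f,o)
crop(a,145,95,180,145,4,'c1.png')
crop(a,310,140,115,100,6,'c2.png')
```

```text
(no output)
```

View pics/c1.png

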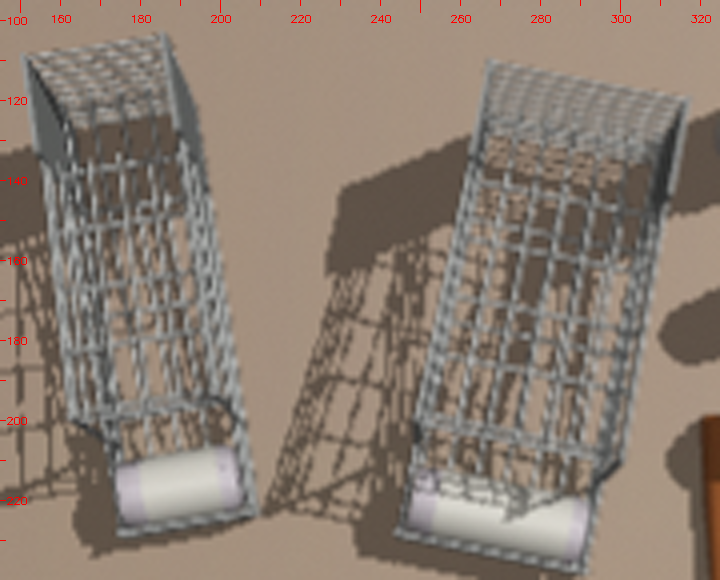

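View pics/c2.png

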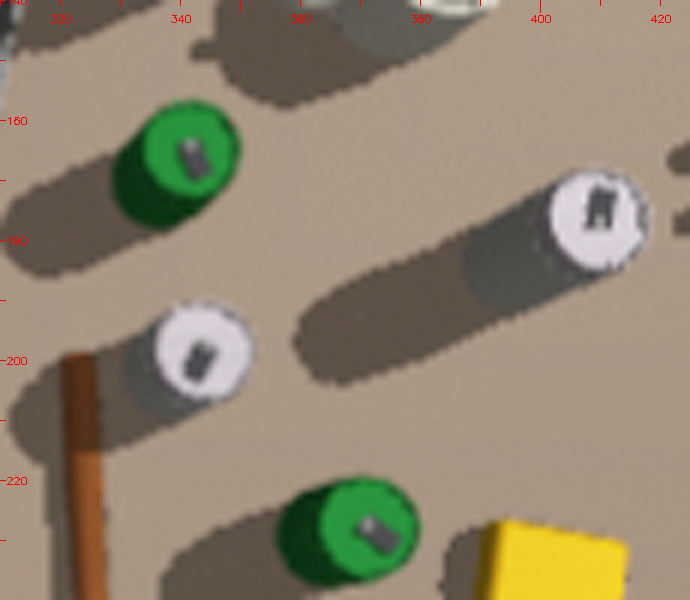

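The top crop gives the can tops as circles centred at about (409.7,176.7) for the long can and (344,198.7) for the short one. Narrow rack corners are at about (151,109), (187,104), (174,228), (209,223), and wide rack corners at about (267,110), (317,119), (244,228), (291,238). I'll fit the poses from these.

```bash
cat >> h.py <<'E'
from scipy.spatial.transform import Rotation as Ro
def pose():
    s=env.sense();q=s['tool_rot'];return np.array(s['eef_pos']),Ro.from_quat(np.r_[q[1:],q[0]]),s
def to(P,Rg=None):
    p,R,s=pose();Rg=R if Rg is None else Rg
    d=R.inv().apply(np.array(P)-p)*1000;rv=(R.inv()*Rg).as_rotvec()
    print('row',np.round(d,0),np.round(rv,3),'n>=%.1f'%max(np.linalg.norm(d)/41.7,np.degrees(np.linalg.norm(rv))/7.16))
def rotg(z,top):  # tool z dir, tool -x toward 'top'
    z=np.array(z,float);z/=np.linalg.norm(z);x=-np.array(top,float);x-=z*(x@z);x/=np.linalg.norm(x)
    return Ro.from_matrix(np.c_[x,np.cross(z,x),z])
E
python3 - <<'E'
from h import *
from scipy.optimize import least_squares
c=cap('top');s=cap('scene')
for n,uv,z in[('long',(409.7,176.7),.134),('short',(344,198.7),.09),('g1',(341.8,165),.09),('g2',(371.5,228),.09),('spat_end',(323,199),.015),('spat_mid',(325,240),.01)]:
    X=atz(c,uv,z);print(n,np.round(X,4),'az',np.round(np.degrees(np.arctan2(X[1],X[0])),1),np.round(np.hypot(X[0],X[1]),3),'in scene',np.round(proj(s,X)[0]))
for n,w,uv in[('narrow',.105,[(151.3,109.3),(186.8,104),(174.5,228.3),(209.5,223.3),(163.8,199.5),(203.5,196.5)]),('wide',.149,[(267.3,110.5),(316.8,119.5),(244,228.3),(291.3,238),(248.5,202),(300.5,210.5)])]:
    h=w/2;M=np.array([(.17,h,.18),(.17,-h,.18),(-.17,h,.046),(-.17,-h,.046),(-.1,h,.18),(-.1,-h,.18)])
    def W(q,M=M): return Ro.from_euler('z',q[2]).apply(M)+[q[0],q[1],0]
    r=least_squares(lambda q:(proj(c,W(q))-uv).ravel(),[.6,.1,0],loss='soft_l1')
    print(n,np.round(r.x,4),np.round((proj(c,W(r.x))-uv),1).tolist());q=r.x
    print('inlet',W(q,np.array([[-.055,0,.145]])),'left',W(q,np.array([[0,1,0]]))-[q[0],q[1],0],'stock px',proj(c,W(q,np.array([[-.14,0,.044]]))),proj(s,W(q,np.array([[-.14,0,.044]]))))
E
```

```text
long [ 0.56   -0.3902  0.134 ] az -34.9 0.683 in scene [152. 143.]
short [ 0.5008 -0.2081  0.09  ] az -22.6 0.542 in scene [202. 163.]
g1 [ 0.6038 -0.2045  0.09  ] az -18.7 0.638 in scene [183. 181.]
g2 [ 0.4137 -0.2866  0.09  ] az -34.7 0.503 in scene [201. 142.]
spat_end [ 0.5102 -0.1586  0.015 ] az -17.3 0.534 in scene [212. 185.]
spat_mid [ 0.381  -0.1629  0.01  ] az -23.1 0.414 in scene [233. 166.]
narrow [0.5857 0.2763 0.1678] [[-0.2, -0.7], [0.8, -1.0], [1.1, 1.2], [0.2, 0.6], [-0.3, 1.6], [-2.3, -1.4]]
inlet [[0.53143491 0.26711117 0.145     ]] left [[-0.16705656  0.98594731  0.        ]] stock px [[191.43230293 217.08829476]] [[318.46935358 221.39607188]]
wide [ 0.5641 -0.0137 -0.1902] [[-0.9, -1.2], [0.9, -0.4], [-0.2, 0.8], [0.3, 0.6], [-0.5, -1.0], [0.5, 0.9]]
inlet [[ 0.51006459 -0.00328498  0.145     ]] left [[0.18900898 0.98197536 0.        ]] stock px [[269.47776103 224.29885332]] [[263.10280909 186.27916803]]
```

```bash
cat >> h.py <<'E'
def grasp(xy,h,az,t,back=0,ahead=.017):
    d=np.array([np.cos(az),np.sin(az),0]);z=d*np.cos(t)-np.array([0,0,np.sin(t)])
    return np.r_[xy,h]+z*(ahead-back),rotg(z,[0,0,1])
L=(.560,-.390);S=(.5008,-.2081);D=np.radians
E
python3 - <<'E'
from h import *
to([.30,.40,.43]);to([.43,0,.43])
P,R=grasp(L,.067,D(-34.9),D(40),.14);print(P);to(P,R)
E
```

```text
row [ -94. -109. -199.] [0. 0. 0.] n>=5.9
row [-386. -411. -199.] [0. 0. 0.] n>=14.3
[ 0.48272245 -0.33609043  0.14606288]
row [-581. -690.   85.] [ 0.067 -0.871  0.144] n>=21.7
```

```bash
python3 -m handwheel '[85,-47,-54,-199,0,0,0, 85,-94,-109,-199,0,0,0, 85,-94,-109,-199,0,0,0, 85,-94,-109,-199,0,0,0, 85,-140,-155,-199,0,0,0, 85,-190,-205,-199,0,0,0, 85,-220,-240,-199,0,0,0, 85,-250,-275,-199,0,0,0]'
python3 - <<'E'
from h import *
to([.43,-.05,.43])
to([.43,-.30,.25],grasp(L,.067,D(-34.9),D(40))[1])
E
```

```text
t: 2.97
eef_pos: [0.3339, 0.2959, 0.4142]
tool_rot: [0.001, 0.225, 0.974, 0.001]
contact_force: [0.4, 0.2, 0.2]
finger_gap: 0.995
finger_force: 0.0
row [-238. -269.  -16.] [0. 0. 0.] n>=8.6
row [-347. -494.  164.] [ 0.069 -0.87   0.145] n>=15.0
```

```bash
python3 -m handwheel '[85,-238,-269,-16,0,0,0, 85,-238,-269,-16,0,0,0, 85,-238,-269,-16,0,0,0, 85,-238,-269,-16,0,0,0, 85,-238,-269,-16,0,0,0, 85,-238,-269,-16,0,0,0, 85,-238,-269,-16,0,0,0, 85,-238,-269,-16,0,0,0]'
python3 - <<'E'
from h import *
to([.45,-.30,.32],grasp(L,.067,D(-34.9),D(40))[1])
E
```

```text
t: 3.63
eef_pos: [0.4224, -0.0258, 0.4283]
tool_rot: [0.001, 0.226, 0.974, 0.0]
contact_force: [0.9, 0.6, -0.3]
finger_gap: 0.998
finger_force: 0.0
row [-145. -234.  108.] [ 0.068 -0.87   0.144] n>=7.1
```

```bash
python3 -m handwheel '[85,-145,-234,108,0.068,-0.87,0.144, 85,-145,-234,108,0.068,-0.87,0.144, 85,-145,-234,108,0.068,-0.87,0.144, 85,-145,-234,108,0.068,-0.87,0.144, 85,-145,-234,108,0.068,-0.87,0.144, 85,-145,-234,108,0.068,-0.87,0.144, 85,-145,-234,108,0.068,-0.87,0.144, 85,-145,-234,108,0.068,-0.87,0.144]'
python3 - <<'E'
from h import *
print(pose()[2]['joints'])
to(*grasp(L,.067,D(-34.9),D(40),.12))
E
```

```text
t: 4.3
eef_pos: [0.507, -0.3368, 0.3366]
tool_rot: [0.356, 0.276, 0.886, -0.11]
contact_force: [-0.5, 0.2, -1.2]
finger_gap: 0.994
finger_force: 0.0
[-0.90922597 -0.8396708  -0.67148555  1.00003926  0.21099571 -0.22371448]
row [144. -14. 143.] [ 0.006 -0.11   0.003] n>=4.9
```

```bash
python3 -m handwheel '[85,144,-14,143,0.006,-0.11,0.003, 85,144,-14,143,0.006,-0.11,0.003, 85,144,-14,143,0.006,-0.11,0.003, 85,144,-14,143,0.006,-0.11,0.003, 85,144,-14,143,0.006,-0.11,0.003, 85,144,-14,143,0.006,-0.11,0.003, 85,144,-14,143,0.006,-0.11,0.003]'
python3 - <<'E'
from h import *
p,R,s=pose();print(p,R.as_matrix()[:,2],s['joints'])
P,R=grasp(L,.067,D(-34.9),D(40),.12);print(P);to(P,R)
to(*grasp(L,.067,D(-34.9),D(40),0))
E
```

```text
t: 4.88
eef_pos: [0.5277, -0.366, 0.131]
tool_rot: [0.392, 0.272, 0.87, -0.122]
contact_force: [0.6, 0.5, 2.2]
finger_gap: 0.994
finger_force: 0.0
[ 0.52770899 -0.36603354  0.13096071] [ 0.61619642 -0.42484386 -0.66318147] [-0.92540288 -0.84000989 -1.09438666  0.49691005  0.23897575 -0.21607982]
[ 0.4952879  -0.34485622  0.13320712]
row [ 24.  -1. -30.] [ 0.004 -0.027  0.002] n>=0.9
row [21. -2. 89.] [ 0.004 -0.027  0.002] n>=2.2
```

Run:
```python
from h import *
for b in (.05,0): 
  to(*grasp(L,.092,D(-34.9),D(40),b,.019))
```

```text
row [ 3. -1. 25.] [ 0.004 -0.027  0.002] n>=0.6
row [ 2. -1. 75.] [ 0.004 -0.027  0.002] n>=1.8
```

```bash
python3 -m handwheel '[85,3,-1,25,0.004,-0.027,0.002, 85,2,-1,40,0.004,-0.027,0.002, 85,2,-1,58,0.004,-0.027,0.002, 85,2,-1,75,0.004,-0.027,0.002, 85,2,-1,75,0.004,-0.027,0.002, 85,2,-1,75,0.004,-0.027,0.002]'
python3 - <<'E'
from h import *
to(*grasp(L,.092,D(-34.9),D(40),0,.019))
c=cap('scene');i=c['img'][90:220,100:270,::-1]
j=cap('top')['img'][120:250,300:470,::-1]
cv2.imwrite('pics/p1.png',cv2.resize(np.hstack([i,j]),None,fx=2.3,fy=2.3,interpolation=cv2.INTER_CUBIC))
E
```

```text
t: 5.38
eef_pos: [0.5719, -0.3965, 0.0779]
tool_rot: [0.402, 0.272, 0.865, -0.125]
contact_force: [0.9, 0.0, 1.0]
finger_gap: 0.991
finger_force: 0.0
row [-2. -1. -0.] [ 0.002 -0.004 -0.   ] n>=0.1
```

View pics/p1.png

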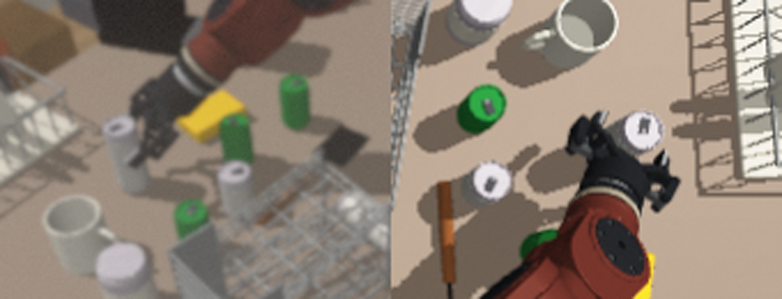

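The fingers straddle the long can (left crop: can at (122,150); right crop: can top at (643,130)) and nothing else is touched. Closing.

```bash
python3 -m handwheel '[60,0,0,0,0,0,0, 50,0,0,0,0,0,0, 40,0,0,0,0,0,0, 40,0,0,0,0,0,0, 40,0,0,0,0,0,0, 40,0,0,0,0,0,0, 40,0,0,0,0,0,0, 40,0,0,0,0,0,0]'
python3 - <<'E'
from h import *
p,R,s=pose();print(s['finger_gap'],s['finger_force'],s['contact_force'],s['joints'])
to(p+[0,0,.2])
E
```

```text
t: 6.15
eef_pos: [0.5728, -0.398, 0.0811]
tool_rot: [0.404, 0.271, 0.864, -0.127]
contact_force: [-1.7, 1.4, 6.6]
finger_gap: 0.598
finger_force: 62.5
0.5976877807624255 62.541829347610474 [-1.7211948   1.43681498  6.61712185] [-0.88910261 -0.50352571 -1.00518487  0.21447616  0.21390072 -0.18286317]
row [-153.   -0. -128.] [0. 0. 0.] n>=4.8
```

```bash
cat >> h.py <<'E'
def save(f,xy,h):
    p,R,s=pose();a=R.inv().apply([0,0,1]);m=R.inv().apply(np.r_[xy,h]-p);print('mid_tool',m*1000,'axis',a);m[1]=0
    np.save(f,[a,m])
RK={'long':np.array([.5641,-.0137,-.1902]),'short':np.array([.5857,.2763,.1678])}
def place(f,name,rx=-.055,up=0.,ly=0.,t9=9):
    a,m=np.load(f);x,y,w=RK[name];Q=Ro.from_euler('z',w);left=Q.apply([0,1,0])
    ex=Q.apply([np.cos(D(t9)),0,-np.sin(D(t9))])  # down-slope dir
    b=np.array([0,1.,0]);b-=a*(a@b)
    # tool y relation: down-slope or up-slope so that tool z points down
    best=None
    for sg in(1,-1):
        R=Ro.align_vectors([left,sg*ex],[a,b],weights=[100,1])[0]
        if R.as_matrix()[2,2]<0: best=R
    sz=.152-(rx+.1)*np.tan(D(9.09))+.0265/np.cos(D(9.09))
    mid=Q.apply([rx,ly,0])+[x,y,sz+up]
    return mid-best.apply(m),best
E
python3 - <<'E'
from h import *
save('long.npy',L,.067)
p,R,s=pose();to(p+[0,0,.08])
for up in(.2,.0):
  P,Rg=place('long.npy','long',up=up);print(P,Rg.as_matrix().round(2).tolist(),(R.inv()*Rg).as_rotvec());
E
```

```text
mid_tool [20.47393946 -0.73530306 -2.52759354] axis [-7.67111782e-01 -1.46476170e-04 -6.41513439e-01]
row [-61.  -0. -51.] [0. 0. 0.] n>=1.9
[0.51043711 0.01097454 0.3567499 ] [[-0.05, -0.97, -0.24], [-0.77, 0.19, -0.61], [0.63, 0.16, -0.76]] [-0.30455178  1.1218505  -2.16003391]
[0.51043711 0.01097454 0.1567499 ] [[-0.05, -0.97, -0.24], [-0.77, 0.19, -0.61], [0.63, 0.16, -0.76]] [-0.30455178  1.1218505  -2.16003391]
```

```bash
python3 -m handwheel '[40,-16,0,-13,0,0,0, 40,-31,0,-26,0,0,0, 40,-46,0,-39,0,0,0, 40,-61,0,-51,0,0,0, 40,-61,0,-51,0,0,0, 40,-61,0,-51,0,0,0]'
python3 - <<'E'
from h import *
p,R,s=pose();print(s['joints'],s['finger_gap'],s['contact_force'])
to([.53,-.30,.36],rotg([0,0,-1],[np.cos(D(-20)),np.sin(D(-20)),0]))
E
```

```text
t: 6.65
eef_pos: [0.5724, -0.3976, 0.1592]
tool_rot: [0.403, 0.272, 0.865, -0.127]
contact_force: [-0.5, 0.4, -3.5]
finger_gap: 0.604
finger_force: 63.2
[-0.88896879 -0.62124321 -0.93186633  0.40738201  0.21365901 -0.18285762] 0.6039184561192742 [-0.47135968  0.37431072 -3.47272615]
row [ -96.   56. -198.] [-0.113  0.867 -0.243] n>=7.3
```

```bash
python3 -m handwheel '[40,-96,56,-198,-0.113,0.867,-0.243, 40,-96,56,-198,-0.113,0.867,-0.243, 40,-96,56,-198,-0.113,0.867,-0.243, 40,-96,56,-198,-0.113,0.867,-0.243, 40,-96,56,-198,-0.113,0.867,-0.243, 40,-96,56,-198,-0.113,0.867,-0.243, 40,-96,56,-198,-0.113,0.867,-0.243, 40,-96,56,-198,-0.113,0.867,-0.243]'
python3 - <<'E'
from h import *
p,R,s=pose();print(s['joints'],s['finger_gap'],s['contact_force'])
to([.52,-.15,.38],rotg([0,0,-1],[np.cos(D(40)),np.sin(D(40)),0]))
to(*place('long.npy','long',up=.15))
E
```

```text
t: 7.32
eef_pos: [0.5315, -0.3006, 0.3607]
tool_rot: [0.069, 0.193, 0.979, -0.022]
contact_force: [0.9, -1.4, -1.7]
finger_gap: 0.6
finger_force: 63.4
[-0.74666865  0.01483816  0.23531065  1.65042434  0.03540631 -0.35514421] 0.5999935762540378 [ 0.87901766 -1.38660407 -1.65822009]
row [ 64. 135. -31.] [-0.093  0.121 -1.085] n>=8.8
row [144. 281.  29.] [ 0.373  0.726 -1.792] n>=15.8
```

```bash
python3 -m handwheel '[40,64,135,-31,-0.093,0.121,-1.085, 40,64,135,-31,-0.093,0.121,-1.085, 40,64,135,-31,-0.093,0.121,-1.085, 40,64,135,-31,-0.093,0.121,-1.085, 40,64,135,-31,-0.093,0.121,-1.085, 40,64,135,-31,-0.093,0.121,-1.085, 40,64,135,-31,-0.093,0.121,-1.085, 40,64,135,-31,-0.093,0.121,-1.085]'
python3 - <<'E'
from h import *
p,R,s=pose();print(s['joints'],s['finger_gap'],s['contact_force'])
to(*place('long.npy','long',up=.15))
E
```

```text
t: 7.98
eef_pos: [0.5206, -0.1504, 0.3746]
tool_rot: [0.005, -0.299, 0.954, -0.001]
contact_force: [0.7, -0.2, -2.4]
finger_gap: 0.603
finger_force: 63.7
[-0.52695105  0.00245688  0.25793568  1.81813211  0.00737509 -1.13469724] 0.6028974240096094 [ 0.65768977 -0.1663639  -2.43579137]
row [-83. 139.  68.] [ 0.118  0.728 -0.797] n>=8.7
```

```bash
python3 -m handwheel '[40,-83,139,68,0.118,0.728,-0.797, 40,-83,139,68,0.118,0.728,-0.797, 40,-83,139,68,0.118,0.728,-0.797, 40,-83,139,68,0.118,0.728,-0.797, 40,-83,139,68,0.118,0.728,-0.797, 40,-83,139,68,0.118,0.728,-0.797, 40,-83,139,68,0.118,0.728,-0.797, 40,-83,139,68,0.118,0.728,-0.797]'
python3 - <<'E'
from h import *
p,R,s=pose();print(s['joints'],s['finger_gap'],s['contact_force'])
to(*place('long.npy','long',up=.15))
to(*place('long.npy','long',up=.06))
E
```

```text
t: 8.65
eef_pos: [0.5114, 0.0118, 0.3064]
tool_rot: [-0.289, -0.597, 0.733, -0.149]
contact_force: [-0.8, -0.4, -2.2]
finger_gap: 0.606
finger_force: 64.0
[ 0.08947405  0.2984988   0.31941628  1.94985632 -0.56965543 -1.17095769] 0.6064482546466942 [-0.84065507 -0.35323344 -2.24321392]
row [1. 1. 0.] [ 0.012  0.053 -0.063] n>=0.7
row [-53. -11.  71.] [ 0.012  0.053 -0.063] n>=2.1
```

```bash
python3 -m handwheel '[40,-25,-5,35,0.012,0.053,-0.063, 40,-53,-11,71,0.012,0.053,-0.063, 40,-53,-11,71,0.012,0.053,-0.063, 40,-53,-11,71,0.012,0.053,-0.063, 40,-53,-11,71,0.012,0.053,-0.063]'
cat >> h.py <<'E'
def check(f,name,hl,fn,W=(70,75)):
    p,R,s=pose();a,m=np.load(f);mid=p+R.apply(m);ax=R.apply(a)
    x,y,w=RK[name];Q=Ro.from_euler('z',w)
    print('mid in rack mm',(Q.inv().apply(mid-[x,y,0])*1000).round(1),'axis in rack',Q.inv().apply(ax).round(3),'gap',s['finger_gap'],s['contact_force'],s['joints'].round(2))
    hw={'long':.0745,'short':.0525}[name];o=[]
    for n in('top','scene'):
        c=cap(n);im=c['img'][:,:,::-1].copy()
        u0,v0=np.maximum(proj(c,mid)[0]-[W[0],W[1]],0).astype(int)
        cr=im[v0:v0+2*W[1],u0:u0+2*W[0]];k=390/cr.shape[1];cr=cv2.resize(cr,None,fx=k,fy=k,interpolation=cv2.INTER_CUBIC)
        def dot(X,col):
            for q in proj(c,X): cv2.circle(cr,tuple(int(v) for v in (q-[u0,v0]+.5)*k),2,col,-1)
        dot([mid+ax*hl,mid-ax*hl],(0,0,255));dot([mid],(255,0,255))
        dot(Q.apply([[.17,hw,.18],[.17,-hw,.18],[-.1,hw,.18],[-.1,-hw,.18],[-.1,hw,.152],[-.1,-hw,.152]])+[x,y,0],(0,255,0))
        o.append(cr)
    h=min(i.shape[0] for i in o);cv2.imwrite('pics/'+fn,np.hstack([i[:h] for i in o]))
E
python3 - <<'E'
from h import *
check('long.npy','long',.067,'q1.png')
E
```

```text
t: 9.07
eef_pos: [0.5112, 0.0101, 0.2207]
tool_rot: [-0.307, -0.615, 0.708, -0.16]
contact_force: [0.3, 0.7, -1.8]
finger_gap: 0.601
finger_force: 63.8
mid in rack mm [-54.2  -0.8 235.5] axis in rack [0.006 1.    0.003] gap 0.6009755807144903 [ 0.33441933  0.73911016 -1.84332322] [ 0.11  0.3   0.15  1.8  -0.61 -1.2 ]
```

View pics/q1.png

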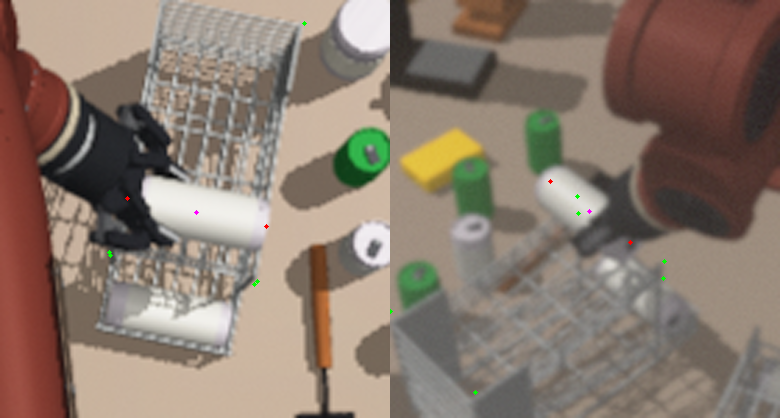

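The can is held level across the wide rack with its ring-pull end to the left. The foot end is at crop (264,221), close to the predicted (266,226). Lowering.

Run:
```python
from h import *
to(*place('long.npy','long',up=.03));to(*place('long.npy','long',up=.010))
```

```text
row [-23.  -3.  27.] [-0.004  0.005 -0.01 ] n>=0.9
row [-36.  -6.  42.] [-0.004  0.005 -0.01 ] n>=1.3
```

```bash
python3 -m handwheel '[40,-12,-2,14,-0.004,0.005,-0.01, 40,-23,-3,27,-0.004,0.005,-0.01, 40,-30,-5,35,-0.004,0.005,-0.01, 40,-36,-6,42,-0.004,0.005,-0.01, 40,-36,-6,42,-0.004,0.005,-0.01, 40,-36,-6,42,-0.004,0.005,-0.01]'
python3 - <<'E'
from h import *
print(pose()[2]['contact_force'])
check('long.npy','long',.067,'q2.png',(45,48))
for u in(.006,.003,0,-.003):to(*place('long.npy','long',up=u))
E
```

```text
t: 9.67
eef_pos: [0.5094, 0.0116, 0.165]
tool_rot: [-0.31, -0.618, 0.705, -0.159]
contact_force: [0.3, -0.1, -2.2]
finger_gap: 0.599
finger_force: 63.9
[ 0.31459626 -0.10106836 -2.23371789]
mid in rack mm [-56.1   0.5 179.9] axis in rack [-0.  1. -0.] gap 0.5989427605507149 [ 0.31459626 -0.10106836 -2.23371789] [ 0.11  0.33  0.08  1.71 -0.61 -1.2 ]
row [-1. -1.  2.] [ 0.001 -0.     0.002] n>=0.1
row [-3. -2.  5.] [ 0.001 -0.     0.002] n>=0.1
row [-5. -2.  7.] [ 0.001 -0.     0.002] n>=0.2
row [-7. -3.  9.] [ 0.001 -0.     0.002] n>=0.3
```

View pics/q2.png

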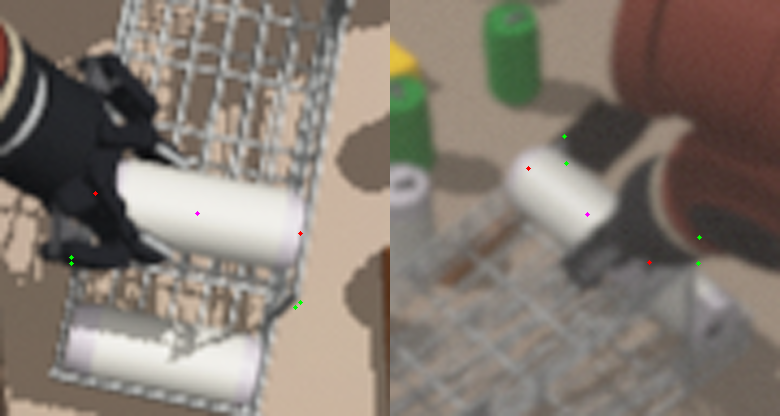

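The can lies inside the lane in both views (foot end at crop (300,228), right wall at about x=307). No contact yet, so I'll continue in small steps.

```bash
python3 -m handwheel '[40,-1,-1,2,0,0,0, 40,-2,-1,4,0,0,0, 40,-3,-2,5,0,0,0, 40,-3,-2,5,0,0,0]'; python3 -m handwheel '[40,-1,0,1,0,0,0, 40,-1.5,0,2,0,0,0, 40,-1.5,0,2,0,0,0]'
```

```text
t: 10.1
eef_pos: [0.5111, 0.01, 0.1605]
tool_rot: [-0.31, -0.618, 0.705, -0.161]
contact_force: [0.9, -1.3, 8.7]
finger_gap: 0.6
finger_force: 65.3
t: 10.35
eef_pos: [0.5116, 0.0097, 0.1603]
tool_rot: [-0.309, -0.618, 0.705, -0.162]
contact_force: [1.2, 0.2, 21.1]
finger_gap: 0.599
finger_force: 66.4
```

```bash
python3 -m handwheel '[40,2,0,-2.5,0,0,0, 40,2,0,-2.5,0,0,0, 40,2,0,-2.5,0,0,0]'
python3 - <<'E'
from h import *
check('long.npy','long',.067,'q2b.png',(45,48))
E
```

```text
t: 10.6
eef_pos: [0.5109, 0.0104, 0.1605]
tool_rot: [-0.31, -0.618, 0.705, -0.16]
contact_force: [2.1, 1.2, 8.8]
finger_gap: 0.604
finger_force: 65.4
mid in rack mm [-54.4  -0.5 175.4] axis in rack [-0.001  1.    -0.001] gap 0.6042197462522492 [2.10986222 1.21582414 8.83293517] [ 0.11  0.33  0.07  1.7  -0.62 -1.21]
```

```bash
python3 -m handwheel '[40,0.8,0,-1,0,0,0, 40,0.8,0,-1,0,0,0, 85,0.8,0,-1,0,0,0, 85,0.8,0,-1,0,0,0, 85,0.8,0,-1,0,0,0, 85,0.8,0,-20,0,0,0, 85,0.8,0,-55,0,0,0, 85,0.8,0,-95,0,0,0]'
python3 - <<'E'
from h import *
p,R,s=pose();print(s['finger_gap'],s['contact_force'])
c=cap('scene');j=cap('top')
print([env.look_for('top','stock_long')[:3]])
i=c['img'][90:260,150:350,::-1];j=j['img'][90:260,200:400,::-1]
cv2.imwrite('pics/r1.png',cv2.resize(np.hstack([i,j]),None,fx=2,fy=2,interpolation=cv2.INTER_CUBIC))
E
```

```text
t: 11.37
eef_pos: [0.5319, 0.0675, 0.2309]
tool_rot: [-0.312, -0.617, 0.705, -0.158]
contact_force: [1.6, 0.4, 0.1]
finger_gap: 0.993
finger_force: 0.0
0.9929431574933695 [1.55659881 0.3776786  0.10023416]
[[{'point': [0.524, 0.5724], 'score': 0.81}]]
```

View pics/r1.png

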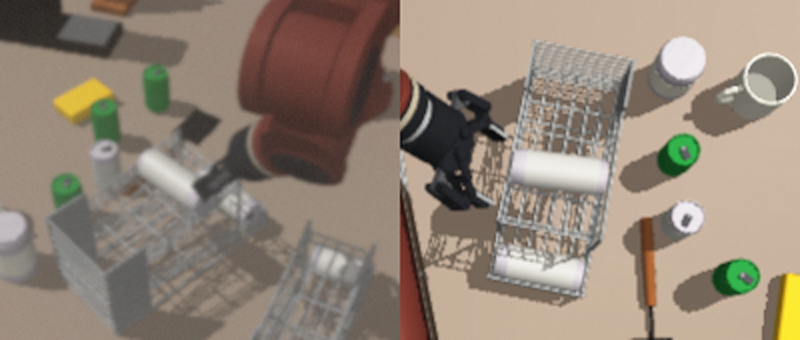

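The long can is rolling down the ramp (right crop (560,172)) and the stock can is unmoved. Next is the short can, approached from its right (heading about 105°) to stay in reach and between the green cans.

Run:
```python
from h import *
p,R,s=pose()
to([.50,-.05,.38],rotg([0,-.2,-1],[np.cos(D(105)),np.sin(D(105)),0]))
P,Rg=grasp(S,.05,D(105),D(40),.12,.019);print(P);to(P,Rg)
```

```text
row [187.  35. -31.] [ 0.287 -0.449 -0.363] n>=5.2
[ 0.52082496 -0.28283415  0.11492155]
row [198. -70. 307.] [ 0.125 -1.501 -0.508] n>=12.7
```

```bash
python3 -m handwheel '[85,10,0,-40,0,0,0, 85,80,15,-60,0.15,-0.22,-0.18, 85,187,35,-31,0.287,-0.449,-0.363, 85,187,35,-31,0.287,-0.449,-0.363, 85,187,35,-31,0.287,-0.449,-0.363, 85,187,35,-31,0.287,-0.449,-0.363, 85,187,35,-31,0.287,-0.449,-0.363, 85,187,35,-31,0.287,-0.449,-0.363]'
python3 - <<'E'
from h import *
print(pose()[2]['joints'])
P,Rg=grasp(S,.05,D(105),D(55),.12,.019);to([.515,-.33,.30],Rg)
E
```

```text
t: 12.18
eef_pos: [0.4974, -0.0553, 0.3819]
tool_rot: [0.077, 0.791, -0.604, 0.06]
contact_force: [0.1, 0.1, 0.2]
finger_gap: 0.997
finger_force: 0.0
[-0.25643552 -0.14073595  0.12384052  1.78276483 -0.18887858 -2.09743197]
row [249.  50. 134.] [ 0.049 -0.801 -0.012] n>=6.9
```

```bash
python3 -m handwheel '[70,249,50,134,0.049,-0.801,-0.012, 70,249,50,134,0.049,-0.801,-0.012, 70,249,50,134,0.049,-0.801,-0.012, 70,249,50,134,0.049,-0.801,-0.012, 70,249,50,134,0.049,-0.801,-0.012, 70,249,50,134,0.049,-0.801,-0.012, 70,249,50,134,0.049,-0.801,-0.012, 70,249,50,134,0.049,-0.801,-0.012]'
python3 - <<'E'
from h import *
print(pose()[2]['joints'])
to(*grasp(S,.05,D(105),D(40),.12,.019))
E
```

```text
t: 12.85
eef_pos: [0.4916, -0.2964, 0.2415]
tool_rot: [-0.179, 0.756, -0.591, -0.217]
contact_force: [-0.0, 0.0, -1.9]
finger_gap: 0.82
finger_force: 0.0
[-0.90036552  0.65116327  0.66406201  2.10693737  0.23770835 -2.77858085]
row [ 63. -30. 110.] [-0.025 -0.303 -0.008] n>=3.1
```

```bash
cat > kin.py <<'E'
from h import *
from scipy.optimize import least_squares
J=np.array([[.8983,.1041,.0973,1.5639,0],[-.9092,-.8397,-.6715,1.0,.2110],[-.9254,-.8400,-1.0944,.4969,.2390],[-.8891,-.5035,-1.0052,.2145,.2139],[-.8890,-.6212,-.9319,.4074,.2137],[-.7467,.0148,.2353,1.6504,.0354],[-.5270,.0025,.2579,1.8181,.0074],[.0895,.2985,.3194,1.9499,-.5697],[-.2564,-.1407,.1238,1.7828,-.1889],[-.9004,.6512,.6641,2.1069,.2377]])
X=np.array([[.2636,.5390,.2313],[.507,-.3368,.3366],[.5277,-.3660,.1310],[.5728,-.398,.0811],[.5724,-.3976,.1592],[.5315,-.3006,.3607],[.5206,-.1504,.3746],[.5114,.0118,.3064],[.4974,-.0553,.3819],[.4916,-.2964,.2415]])
def fk(q,k):
    h0,r0,L1,L2,d,l,o=k;th=q[1]-q[2];ph=th+q[3]
    f=np.array([np.cos(ph),0,-np.sin(ph)]);zt=f*np.cos(q[4])+np.array([0,np.sin(q[4]),0])
    p=np.array([r0+L1*np.sin(q[1])+L2*np.cos(th),o,h0+L1*np.cos(q[1])-L2*np.sin(th)])+d*f+l*zt
    A=Ro.from_euler('z',q[0]);return A.apply(p),A.apply(zt)
k=least_squares(lambda k:np.concatenate([fk(q,k)[0]-x for q,x in zip(J,X)]),[.3,0,.4,.4,.1,.2,.129]).x
lo=np.array([-2.9,-.82,-1.08,-1.8,-1.48]);hi=np.array([2.9,1.84,1.14,2.08,1.53])
def ik(P,z):
    b=None
    for q0 in([-.6,-.3,-.6,.8,0],[0,.3,.3,1.8,-.5],[-.3,-.6,-.9,1.2,-.3]):
        r=least_squares(lambda q:np.r_[fk(q,k)[0]-P,.3*(fk(q,k)[1]-z)],q0,bounds=(lo,hi))
        if b is None or r.cost<b.cost:b=r
    return b.x,np.linalg.norm(b.fun)
E
python3 - <<'E'
from kin import *
print('k',k.round(3),[round(1000*np.linalg.norm(fk(q,k)[0]-x),1) for q,x in zip(J,X)])
for az in(-20,-36,-50,-65,-80,-95):
    for t in(40,45,50,55,60):
        o=[]
        for b,up in((0,0),(.06,.0),(0,.08)):
            P,R=grasp(S,.055+up,D(az),D(t),b,.019);q,e=ik(P,R.as_matrix()[:,2]);o.append(round(1000*e))
        print(az,t,o,q.round(2))
E
```

```text
k [ 0.35  -0.022  0.375  0.569  0.187  0.304  0.13 ] [np.float64(4.1), np.float64(8.9), np.float64(8.6), np.float64(10.2), np.float64(4.1), np.float64(13.3), np.float64(7.9), np.float64(9.3), np.float64(5.2), np.float64(7.0)]
-20 40 [63, 84, 62] [-0.81 -0.82 -1.03  0.7   0.36]
-20 45 [43, 66, 44] [-0.79 -0.82 -1.    0.77  0.3 ]
-20 50 [22, 46, 26] [-0.77 -0.82 -0.97  0.83  0.26]
-20 55 [2, 26, 7] [-0.76 -0.82 -0.95  0.89  0.23]
-20 60 [0, 4, 0] [-0.74 -0.73 -0.88  0.94  0.19]
-36 40 [63, 81, 58] [-0.53 -0.82 -1.06  0.58 -0.14]
-36 45 [43, 63, 42] [-0.57 -0.82 -1.02  0.69 -0.08]
-36 50 [23, 44, 25] [-0.61 -0.82 -0.98  0.77 -0.03]
-36 55 [2, 24, 7] [-0.63 -0.82 -0.96  0.84 -0.  ]
-36 60 [0, 3, 0] [-0.64 -0.73 -0.88  0.9   0.  ]
-50 40 [40, 49, 31] [-0.41 -0.82 -1.08  0.56 -0.39]
-50 45 [24, 33, 20] [-0.46 -0.82 -1.03  0.66 -0.31]
-50 50 [7, 20, 7] [-0.5  -0.82 -1.    0.75 -0.24]
-50 55 [0, 5, 0] [-0.53 -0.76 -0.93  0.82 -0.19]
-50 60 [0, 0, 0] [-0.55 -0.65 -0.83  0.89 -0.16]
-65 40 [3, 4, 0] [-0.35 -0.75 -1.04  0.58 -0.57]
-65 45 [0, 0, 0] [-0.38 -0.7  -0.96  0.68 -0.51]
-65 50 [0, 0, 0] [-0.41 -0.64 -0.89  0.77 -0.44]
-65 55 [0, 0, 0] [-0.44 -0.58 -0.81  0.85 -0.38]
-65 60 [0, 0, 0] [-0.47 -0.51 -0.73  0.92 -0.31]
-80 40 [0, 0, 0] [-0.27 -0.4  -0.78  0.72 -0.76]
-80 45 [0, 0, 0] [-0.3  -0.4  -0.74  0.8  -0.68]
-80 50 [0, 0, 0] [-0.34 -0.38 -0.69  0.88 -0.59]
-80 55 [0, 0, 0] [-0.38 -0.36 -0.64  0.94 -0.51]
-80 60 [0, 0, 0] [-0.41 -0.33 -0.59  1.01 -0.43]
-95 40 [0, 0, 0] [-0.23 -0.08 -0.48  1.   -0.86]
-95 45 [0, 0, 0] [-0.27 -0.11 -0.47  1.03 -0.77]
-95 50 [0, 0, 0] [-0.3  -0.13 -0.46  1.07 -0.68]
-95 55 [0, 0, 0] [-0.34 -0.14 -0.44  1.1  -0.59]
-95 60 [0, 0, 0] [-0.38 -0.15 -0.42  1.13 -0.5 ]
```

Run:
```python
from kin import *
h=.06
for az,t in((-45,57),(-45,52),(-50,52)):
    for b in(0,.05,.1):
        P,R=grasp(S,h,D(az),D(t),b,.019);q,e=ik(P,R.as_matrix()[:,2]);print(az,t,b,round(1000*e,1),q.round(2))
    P,R=grasp(S,h,D(az),D(t),0,.019);a=R.inv().apply([0,0,1]);m=R.inv().apply(np.r_[S,.045]-P);np.save('tmp.npy',[a,m])
    for up in(.15,0):
        P,R=place('tmp.npy','short',up=up);z=R.as_matrix()[:,2];q,e=ik(P,z);print('place',P.round(3),round(1000*e,1),q.round(2))
v=lambda a:[np.cos(D(a)),np.sin(D(a)),0]
to([.48,-.24,.36],rotg([0,0,-1],v(30)))
```

```text
-45 57 0 0.0 [-0.57 -0.68 -1.01  0.67 -0.11]
-45 57 0.05 3.3 [-0.55 -0.82 -1.    0.83 -0.13]
-45 57 0.1 19.9 [-0.51 -0.82 -0.91  0.97 -0.17]
place [0.53  0.266 0.311] 37.3 [ 0.61  0.65  0.64  2.08 -0.82]
place [0.53  0.266 0.161] 0.0 [ 0.62  0.93  0.75  2.08 -0.8 ]
-45 52 0 6.1 [-0.55 -0.75 -1.08  0.61 -0.15]
-45 52 0.05 20.4 [-0.51 -0.82 -1.04  0.76 -0.19]
-45 52 0.1 38.7 [-0.45 -0.82 -0.94  0.91 -0.25]
place [0.53  0.267 0.31 ] 27.2 [ 0.59  0.65  0.67  2.08 -0.76]
place [0.53  0.267 0.16 ] 0.0 [ 0.6   0.85  0.68  2.   -0.74]
-50 52 0 0.0 [-0.52 -0.73 -1.08  0.59 -0.21]
-50 52 0.05 11.4 [-0.47 -0.82 -1.04  0.75 -0.26]
-50 52 0.1 27.7 [-0.4  -0.82 -0.95  0.9  -0.31]
place [0.53  0.267 0.31 ] 27.2 [ 0.59  0.65  0.67  2.08 -0.76]
place [0.53  0.267 0.16 ] 0.0 [ 0.6   0.85  0.68  2.   -0.74]
row [-112.   -4.  -69.] [0.355 0.497 1.254] n>=11.2
```

```bash
python3 -m handwheel '[85,-20,0,-40,0,0,0, 85,-112,-4,-69,0.355,0.497,1.254, 85,-112,-4,-69,0.355,0.497,1.254, 85,-112,-4,-69,0.355,0.497,1.254, 85,-112,-4,-69,0.355,0.497,1.254, 85,-112,-4,-69,0.355,0.497,1.254, 85,-112,-4,-69,0.355,0.497,1.254, 85,-112,-4,-69,0.355,0.497,1.254]'
python3 - <<'E'
from kin import *
v=lambda a:[np.cos(D(a)),np.sin(D(a)),0]
to([.48,-.24,.36],rotg([0,0,-1],v(-15)))
P,R=grasp(S,.06,D(-45),D(57),0,.019);a=R.inv().apply([0,0,1]);m=R.inv().apply(np.r_[S,.045]-P);np.save('tmp.npy',[a,m])
for t9 in(3,-3):
  for rx in(-.055,):
    for up in(.15,.08,0):
        P,R=place('tmp.npy','short',up=up,t9=t9,rx=rx);z=R.as_matrix()[:,2];q,e=ik(P,z);print(t9,rx,up,P.round(3),round(1000*e,1),q.round(2))
E
```

```text
t: 13.52
eef_pos: [0.4816, -0.2354, 0.3674]
tool_rot: [0.068, -0.47, 0.877, 0.073]
contact_force: [0.4, 0.6, 0.6]
finger_gap: 0.995
finger_force: 0.0
row [ 6. -2.  6.] [0.175 0.124 1.242] n>=10.1
3 -0.055 0.15 [0.531 0.266 0.311] 24.0 [ 0.62  0.65  0.64  2.08 -0.85]
3 -0.055 0.08 [0.531 0.266 0.241] 5.4 [ 0.62  0.78  0.68  2.08 -0.83]
3 -0.055 0 [0.531 0.266 0.161] 0.0 [ 0.63  0.86  0.65  1.99 -0.83]
-3 -0.055 0.15 [0.532 0.266 0.311] 11.3 [ 0.63  0.65  0.64  2.08 -0.87]
-3 -0.055 0.08 [0.532 0.266 0.241] 0.0 [ 0.64  0.74  0.63  2.04 -0.87]
-3 -0.055 0 [0.532 0.266 0.161] 0.0 [ 0.64  0.78  0.55  1.91 -0.87]
```

```bash
python3 -m handwheel '[85,6,-2,6,0.175,0.124,1.242, 85,6,-2,6,0.175,0.124,1.242, 85,6,-2,6,0.175,0.124,1.242, 85,6,-2,6,0.175,0.124,1.242, 85,6,-2,6,0.175,0.124,1.242, 85,6,-2,6,0.175,0.124,1.242, 85,6,-2,6,0.175,0.124,1.242, 85,6,-2,6,0.175,0.124,1.242]'
python3 - <<'E'
from kin import *
P,R=grasp(S,.06,D(-45),D(70),.18,.019);print(P);to(P,R)
E
```

```text
t: 14.18
eef_pos: [0.4803, -0.24, 0.3598]
tool_rot: [0.015, 0.003, 1.0, 0.017]
contact_force: [-0.2, 0.3, -0.2]
finger_gap: 0.993
finger_force: 0.0
[ 0.46186299 -0.16916299  0.21129051]
row [ 23.  66. 150.] [ 0.18  -0.316  0.764] n>=6.8
```

```bash
python3 -m handwheel '[75,23,66,150,0.18,-0.316,0.764, 75,23,66,150,0.18,-0.316,0.764, 75,23,66,150,0.18,-0.316,0.764, 75,23,66,150,0.18,-0.316,0.764, 75,23,66,150,0.18,-0.316,0.764, 75,23,66,150,0.18,-0.316,0.764, 75,23,66,150,0.18,-0.316,0.764, 75,23,66,150,0.18,-0.316,0.764]'
python3 - <<'E'
from kin import *
print(pose()[2]['joints'].round(2))
to(*grasp(S,.06,D(-45),D(60),.08,.019))
to(*grasp(S,.06,D(-45),D(57),.0,.019))
E
```

```text
t: 14.85
eef_pos: [0.4613, -0.1681, 0.2101]
tool_rot: [0.162, 0.377, 0.91, -0.066]
contact_force: [0.2, 0.6, 0.9]
finger_gap: 0.876
finger_force: 0.0
[-0.57 -0.7  -0.65  1.27 -0.07  0.2 ]
row [  9.  -1. 100.] [ 0.002 -0.173 -0.   ] n>=2.4
row [ -5.  -1. 179.] [ 0.002 -0.225 -0.   ] n>=4.3
```

```bash
python3 -m handwheel '[75,5,-1,40,0.001,-0.08,0, 75,9,-1,75,0.002,-0.173,0, 75,9,-1,100,0.002,-0.173,0, 75,9,-1,100,0.002,-0.173,0, 75,9,-1,100,0.002,-0.173,0]'
python3 - <<'E'
from kin import *
print(pose()[2]['joints'].round(2),pose()[2]['contact_force'])
to(*grasp(S,.06,D(-45),D(57),.0,.019))
E
```

```text
t: 15.27
eef_pos: [0.4859, -0.1886, 0.1136]
tool_rot: [0.234, 0.368, 0.894, -0.099]
contact_force: [-0.3, -0.4, 1.1]
finger_gap: 0.876
finger_force: 0.0
[-0.55 -0.84 -0.96  0.95 -0.12  0.2 ] [-0.33239189 -0.42558525  1.05519364]
row [ 4. -3. 78.] [-0.002 -0.062  0.005] n>=1.9
```

```bash
python3 -m handwheel '[75,2,-3,25,-0.002,-0.03,0.005, 75,4,-3,50,-0.002,-0.062,0.005, 75,4,-3,65,-0.002,-0.062,0.005, 75,4,-3,78,-0.002,-0.062,0.005, 75,4,-3,78,-0.002,-0.062,0.005, 75,4,-3,78,-0.002,-0.062,0.005]'
python3 - <<'E'
from kin import *
print(pose()[2]['joints'].round(2),pose()[2]['contact_force'])
to(*grasp(S,.06,D(-45),D(57),.0,.019))
i=cap('scene')['img'][90:220,130:280,::-1]
j=cap('top')['img'][130:260,290:440,::-1]
cv2.imwrite('pics/p2.png',cv2.resize(np.hstack([i,j]),None,fx=2.6,fy=2.6,interpolation=cv2.INTER_CUBIC))
E
```

```text
t: 15.77
eef_pos: [0.5108, -0.2173, 0.0489]
tool_rot: [0.265, 0.367, 0.885, -0.109]
contact_force: [0.2, -0.5, 0.6]
finger_gap: 0.877
finger_force: 0.0
[-0.57 -0.75 -1.06  0.69 -0.11  0.18] [ 0.22915066 -0.46786547  0.64015887]
row [ 5. -1.  2.] [ 0.001  0.006 -0.001] n>=0.1
```

View pics/p2.png

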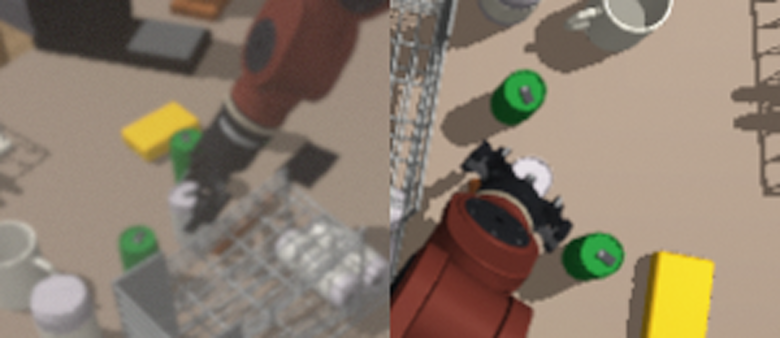

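The fingers straddle the short can (right crop: top at (535,175)), clear of the green cans. The long can is now in the lower tier beside the stock can. Closing.

```bash
python3 -m handwheel '[75,4,-1,1,0,0,0, 60,4,-1,1,0,0,0, 50,4,-1,1,0,0,0, 40,4,-1,1,0,0,0, 40,4,-1,1,0,0,0, 40,4,-1,1,0,0,0, 40,4,-1,1,0,0,0, 40,4,-1,1,0,0,0]'
python3 - <<'E'
from kin import *
p,R,s=pose();print(s['finger_gap'],s['finger_force'],s['contact_force'])
save('short.npy',S,.045)
to(p+[0.01,-.01,.09])
E
```

```text
t: 16.53
eef_pos: [0.5077, -0.2154, 0.044]
tool_rot: [0.265, 0.366, 0.885, -0.109]
contact_force: [-1.4, 1.9, 5.5]
finger_gap: 0.602
finger_force: 62.7
0.6016849693334707 62.731075286865234 [-1.3987114   1.91544994  5.54417606]
mid_tool [ 7.86826224  0.31557543 -6.36152054] axis [-0.54923926  0.00088    -0.83566468]
row [-61.   0. -67.] [0. 0. 0.] n>=2.2
```

```bash
python3 -m handwheel '[40,-18,0,-20,0,0,0, 40,-36,0,-40,0,0,0, 40,-61,0,-67,0,0,0, 40,-61,0,-67,0,0,0, 40,-61,0,-67,0,0,0, 40,-61,0,-67,0,0,0]'
python3 - <<'E'
from kin import *
p,R,s=pose();print(s['joints'].round(2),s['contact_force'])
v=lambda a:[np.cos(D(a)),np.sin(D(a)),0]
to([.50,-.20,.36],rotg([0,0,-1],v(-20)))
to([.45,.05,.38],rotg([0,0,-1],v(50)))
E
```

```text
t: 17.03
eef_pos: [0.5166, -0.2248, 0.1311]
tool_rot: [0.263, 0.366, 0.886, -0.109]
contact_force: [-0.5, 0.6, -2.6]
finger_gap: 0.606
finger_force: 63.0
[-0.58 -0.76 -0.91  0.85 -0.11  0.17] [-0.5302612   0.60418976 -2.58468975]
row [-100.    6. -208.] [-0.126  0.569 -0.423] n>=5.8
row [  66.  147. -340.] [-0.477  0.438 -1.606] n>=13.9
```

```bash
python3 -m handwheel '[40,-100,6,-208,-0.126,0.569,-0.423, 40,-100,6,-208,-0.126,0.569,-0.423, 40,-100,6,-208,-0.126,0.569,-0.423, 40,-100,6,-208,-0.126,0.569,-0.423, 40,-100,6,-208,-0.126,0.569,-0.423, 40,-100,6,-208,-0.126,0.569,-0.423, 40,-100,6,-208,-0.126,0.569,-0.423, 40,-100,6,-208,-0.126,0.569,-0.423]'
python3 - <<'E'
from kin import *
p,R,s=pose();print(s['joints'].round(2),s['contact_force'])
v=lambda a:[np.cos(D(a)),np.sin(D(a)),0]
to([.48,.08,.36],rotg([0,0,-1],v(45)))
E
```

```text
t: 17.7
eef_pos: [0.5001, -0.1999, 0.3628]
tool_rot: [-0.001, 0.173, 0.985, 0.001]
contact_force: [0.3, -0.1, -2.0]
finger_gap: 0.606
finger_force: 63.3
[-0.62 -0.01  0.23  1.81  0.   -0.28] [ 0.26624075 -0.10513302 -2.03760205]
row [114. 256.   3.] [ 1.000e-03 -1.000e-03 -1.132e+00] n>=9.1
```

```bash
python3 -m handwheel '[40,114,256,3,0,0,-1.132, 40,114,256,3,0,0,-1.132, 40,114,256,3,0,0,-1.132, 40,114,256,3,0,0,-1.132, 40,114,256,3,0,0,-1.132, 40,114,256,3,0,0,-1.132, 40,114,256,3,0,0,-1.132, 40,114,256,3,0,0,-1.132]'
python3 - <<'E'
from kin import *
p,R,s=pose();print(s['joints'].round(2),s['contact_force'])
v=lambda a:[np.cos(D(a)),np.sin(D(a)),0]
to([.51,.24,.32],rotg(np.array([0,0,-1])*np.cos(D(20))-np.array(v(90))*np.sin(D(20)),v(90)))
to(*place('short.npy','short',up=.08,t9=-3))
E
```

```text
t: 18.37
eef_pos: [0.4789, 0.0848, 0.3566]
tool_rot: [-0.0, -0.325, 0.946, 0.001]
contact_force: [0.5, -0.7, -1.6]
finger_gap: 0.605
finger_force: 63.5
[-0.1  -0.17  0.06  1.8   0.   -0.76] [ 0.54518322 -0.72242539 -1.64255497]
row [-120.  103.   37.] [ 0.16   0.325 -0.899] n>=7.8
row [-153.  110.  115.] [ 0.573  0.862 -0.957] n>=11.3
```

```bash
python3 -m handwheel '[40,-120,103,37,0.16,0.325,-0.899, 40,-120,103,37,0.16,0.325,-0.899, 40,-120,103,37,0.16,0.325,-0.899, 40,-120,103,37,0.16,0.325,-0.899, 40,-120,103,37,0.16,0.325,-0.899, 40,-120,103,37,0.16,0.325,-0.899, 40,-120,103,37,0.16,0.325,-0.899, 40,-120,103,37,0.16,0.325,-0.899]'
python3 - <<'E'
from kin import *
p,R,s=pose();print(s['joints'].round(2),s['contact_force'])
to(*place('short.npy','short',up=.08,t9=-3))
E
```

```text
t: 19.03
eef_pos: [0.513, 0.235, 0.3183]
tool_rot: [-0.126, -0.695, 0.697, -0.124]
contact_force: [0.2, 0.1, -1.6]
finger_gap: 0.606
finger_force: 63.6
[ 0.37  0.25  0.38  1.84 -0.33 -1.17] [ 0.19922202  0.13206136 -1.57967303]
row [-56. -19.  61.] [ 0.152  0.629 -0.101] n>=5.2
```

```bash
python3 -m handwheel '[40,-10,-5,10,0.05,0.2,-0.03, 40,-20,-8,20,0.1,0.4,-0.07, 40,-56,-19,61,0.152,0.629,-0.101, 40,-56,-19,61,0.152,0.629,-0.101, 40,-56,-19,61,0.152,0.629,-0.101, 40,-56,-19,61,0.152,0.629,-0.101, 40,-56,-19,61,0.152,0.629,-0.101, 40,-56,-19,61,0.152,0.629,-0.101]'
python3 - <<'E'
from kin import *
check('short.npy','short',.045,'s1.png',(60,64))
to(*place('short.npy','short',up=.04,t9=-3))
E
```

```text
t: 19.7
eef_pos: [0.5331, 0.2658, 0.2444]
tool_rot: [0.287, 0.661, -0.582, 0.376]
contact_force: [0.1, 0.3, -0.9]
finger_gap: 0.604
finger_force: 63.7
mid in rack mm [-54.1  -0.6 254.5] axis in rack [0.008 1.    0.005] gap 0.6035442147398454 [ 0.05442789  0.30747043 -0.8707402 ] [ 0.63  0.7   0.57  2.01 -0.86 -0.8 ]
row [-38.   4.  24.] [ 0.003  0.006 -0.014] n>=1.1
```

View pics/s1.png

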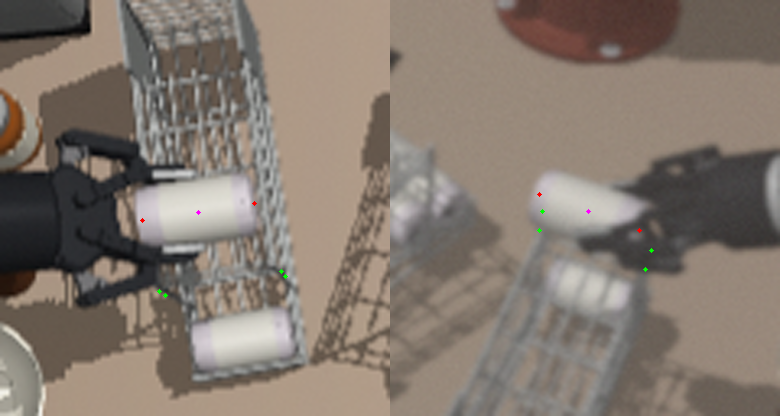

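In the top crop, the short can lies level across the narrow rack, ends at (138,218) and (256,204), matching the prediction (142,220), (254,203). Its ring-pull end is on the left, at the gripper. I've used all my pictures, so from here I'll work from force and numbers.

```bash
python3 -m handwheel '[40,-19,2,12,0.003,0.006,-0.014, 40,-38,4,24,0.003,0.006,-0.014, 40,-38,4,24,0.003,0.006,-0.014, 40,-38,4,24,0.003,0.006,-0.014]'
python3 - <<'E'
from kin import *
check('short.npy','short',.045,'s2.png',(60,64))
for u in(.02,.01,.005):to(*place('short.npy','short',up=u,t9=-3))
E
```

```text
t: 20.13
eef_pos: [0.532, 0.2657, 0.2011]
tool_rot: [0.29, 0.664, -0.577, 0.378]
contact_force: [0.0, 0.7, -0.5]
finger_gap: 0.606
finger_force: 63.7
mid in rack mm [-55.2  -0.5 211.2] axis in rack [-0.001  1.    -0.003] gap 0.6058564994599493 [ 0.00377519  0.74749576 -0.53325004] [ 0.63  0.71  0.5   1.94 -0.86 -0.81]
row [-17.   1.  11.] [-0.001 -0.002  0.001] n>=0.5
row [-26.   2.  17.] [-0.001 -0.002  0.001] n>=0.7
row [-30.   2.  20.] [-0.001 -0.002  0.001] n>=0.9
```

```bash
python3 -m handwheel '[40,-9,0,6,0,0,0, 40,-17,1,11,0,0,0, 40,-22,1,14,0,0,0, 40,-26,2,17,0,0,0, 40,-26,2,17,0,0,0]'
python3 - <<'E'
from kin import *
check('short.npy','short',.045,'s3.png',(60,64))
for u in(.005,.0,):to(*place('short.npy','short',up=u,t9=-3))
E
```

```text
t: 20.65
eef_pos: [0.5315, 0.2671, 0.1683]
tool_rot: [0.29, 0.665, -0.575, 0.379]
contact_force: [1.9, 5.7, 3.0]
finger_gap: 0.606
finger_force: 62.8
mid in rack mm [-55.5   1.1 178.4] axis in rack [-0.004  1.    -0.004] gap 0.6055767104528648 [1.88093543 5.65979514 2.97287257] [ 0.64  0.73  0.47  1.88 -0.87 -0.81]
row [-1. -0.  2.] [-0.002 -0.004  0.004] n>=0.1
row [-5. -0.  5.] [-0.002 -0.004  0.004] n>=0.2
```

Run:
```python
from kin import *
for u,l in((.010,.004),(.006,.004),(.003,.004)):to(*place('short.npy','short',up=u,t9=-3,ly=l))
```

```text
row [ 1. -1. -4.] [-0.002 -0.004  0.004] n>=0.1
row [-2. -1. -2.] [-0.002 -0.004  0.004] n>=0.1
row [-5. -0. -0.] [-0.002 -0.004  0.004] n>=0.1
```

```bash
python3 -m handwheel '[40,-2,0,-3.5,0,0,0, 40,-2,0,-3.5,0,0,0, 40,-2,0,-3.5,0,0,0]';  python3 - <<'E'
from kin import *
check('short.npy','short',.045,'s4.png',(60,64))
E
```

```text
t: 21.0
eef_pos: [0.5305, 0.2706, 0.1684]
tool_rot: [0.291, 0.664, -0.575, 0.378]
contact_force: [0.1, 1.1, 0.9]
finger_gap: 0.604
finger_force: 62.5
mid in rack mm [-55.9   4.7 178.5] axis in rack [-0.003  1.    -0.004] gap 0.6038076458777546 [0.14606216 1.12706717 0.87910536] [ 0.64  0.74  0.48  1.89 -0.86 -0.8 ]
```

```bash
python3 -m handwheel '[40,-0.8,0,0.5,0,0,0, 40,-1.7,0,1.1,0,0,0, 40,-1.7,0,1.1,0,0,0]'; python3 -m handwheel '[40,-0.8,0,0.5,0,0,0, 40,-1.7,0,1.1,0,0,0, 40,-1.7,0,1.1,0,0,0]'
```

```text
t: 21.35
eef_pos: [0.5313, 0.2703, 0.1679]
tool_rot: [0.29, 0.664, -0.575, 0.379]
contact_force: [1.5, -0.4, 6.4]
finger_gap: 0.606
finger_force: 62.9
t: 21.6
eef_pos: [0.532, 0.2703, 0.1676]
tool_rot: [0.29, 0.664, -0.575, 0.38]
contact_force: [0.9, 0.5, 15.3]
finger_gap: 0.605
finger_force: 63.3
```

Run:
```python
from kin import *
c=cap('top');g0=cv2.imread('pics/top0.png').astype(np.float32).mean(2);g1=c['img'].astype(np.float32).mean(2)
s=cap('scene');gs=cv2.imread('pics/scene0.png').astype(np.float32).mean(2)
ys=np.arange(-.085,.0851,.002)
for n,xs in(('short',np.arange(-.09,.09,.003)),('long',np.arange(-.09,.09,.003))):
    x,y,w=RK[n];Q=Ro.from_euler('z',w)
    for nm,cam,g in(('top',c,g0),('scene',s,gs)):
        G=np.array([[ [a,b,.152-(a+.1)*.16+.028] for b in ys] for a in xs]).reshape(-1,3)
        uv=proj(cam,Q.apply(G)+[x,y,0]).astype(np.float32).reshape(len(xs),len(ys),2)
        I=cv2.remap(g,uv[...,0],uv[...,1],cv2.INTER_LINEAR).mean(0)
        print(n,nm,' '.join(f'{int(b*1000)}:{int(v)}' for b,v in zip(ys,I) if abs(abs(b)-{"short":.0505,"long":.0725}[n])<.015))
# can profile along axis now
p,R,st=pose();a,m=np.load('short.npy');mid=p+R.apply(m);ax=R.apply(a)
T=np.arange(-.06,-.03,.0015);pts=np.array([mid+ax*t+[0,0,0] for t in T])
for nm,cam,g in(('top',c,g1),('scene',s,s['img'].astype(np.float32).mean(2))):
    uv=proj(cam,pts).astype(np.float32)[None];print(nm,list(zip((T*1000).round(1).tolist(),cv2.remap(g,uv[...,0],uv[...,1],cv2.INTER_LINEAR)[0].astype(int).tolist())))
print('foot rack y',Q.inv().apply(0*mid).round(1),'mid',(Ro.from_euler('z',RK['short'][2]).inv().apply(mid-[*RK['short'][:2],0])*1000).round(1))
# visible can: blob bounding across the axis
up=np.array([0,0,1.]);px=np.cross(ax,up)
T=np.arange(-.05,.05,.002)
for nm,cam,g in(('top',c,g1),):
    pts=np.array([mid-ax*.02+px*t for t in T]);uv=proj(cam,pts).astype(np.float32)[None];print(list(zip((T*1000).round().astype(int).tolist(),cv2.remap(g,uv[...,0],uv[...,1],cv2.INTER_LINEAR)[0].astype(int).tolist())))
```

```text
short top -64:142 -62:142 -60:142 -58:141 -56:133 -54:133 -52:131 -50:125 -48:125 -46:139 -44:145 -42:125 -40:115 -38:110 -36:113 37:114 39:114 41:120 43:125 45:136 47:112 49:108 51:131 53:144 55:146 57:131 59:99 61:94 63:93 65:93
short scene -64:124 -62:124 -60:124 -58:124 -56:124 -54:125 -52:125 -50:127 -48:129 -46:131 -44:128 -42:123 -40:118 -38:117 -36:119 37:133 39:132 41:131 43:131 45:131 47:132 49:135 51:136 53:135 55:129 57:122 59:115 61:111 63:110 65:108
long top -85:143 -83:146 -81:148 -79:149 -77:149 -75:151 -73:147 -71:132 -68:108 -66:109 -64:119 -62:113 -60:100 -58:103 59:125 61:125 63:130 65:138 67:134 69:122 71:133 73:144 75:127 77:112 79:117 81:119 83:117 85:111
long scene -85:121 -83:122 -81:123 -79:124 -77:125 -75:126 -73:126 -71:124 -68:123 -66:122 -64:121 -62:120 -60:119 -58:117 59:127 61:127 63:126 65:124 67:123 69:124 71:126 73:126 75:125 77:125 79:125 81:125 83:124 85:124
top [(-60.0, 178), (-58.5, 169), (-57.0, 155), (-55.5, 138), (-54.0, 121), (-52.5, 144), (-51.0, 167), (-49.5, 167), (-48.0, 169), (-46.5, 172), (-45.0, 173), (-43.5, 170), (-42.0, 168), (-40.
[... 291 characters left out ...]
67), (-39.0, 167), (-37.5, 167), (-36.0, 167), (-34.5, 168), (-33.0, 170), (-31.5, 172)]
foot rack y [0. 0. 0.] mid [-54.4   4.1 177.7]
[(-50, 154), (-48, 151), (-46, 134), (-44, 132), (-42, 146), (-40, 140), (-38, 141), (-36, 146), (-34, 152), (-32, 142), (-30, 133), (-28, 130), (-26, 121), (-24, 113), (-22, 108), (-20, 117), (-18, 128), (-16, 140), (-14, 150), (-12, 158), (-10, 165), (-8, 169), (-6, 172), (-4, 176), (-2, 181), (0, 184), (2, 187), (4, 189), (6, 189), (8, 191), (10, 192), (12, 193), (14, 193), (16, 191), (18, 186), (20, 180), (22, 175), (24, 171), (26, 165), (28, 152), (30, 135), (32, 122), (34, 124), (36, 125), (38, 120), (40, 113), (42, 106), (44, 97), (46, 96), (48, 108)]
```

Run:
```python
from kin import *
to(*place('short.npy','short',up=.010,t9=-3,ly=.004))
P,R=place('short.npy','short',up=.009,t9=6,ly=.004);to(P,R);print(ik(P,R.as_matrix()[:,2]))
```

```text
row [ 3.  0. -2.] [-0.004 -0.005  0.002] n>=0.1
row [ 3.  2. -2.] [-0.09  -0.006 -0.129] n>=1.3
(array([ 0.62459343,  0.89375022,  0.71794875,  2.05143972, -0.81007679]), np.float64(2.887008739771214e-10))
```

```bash
python3 -m handwheel '[40,5,0,-3,0,0,0, 40,5,1,-3,-0.04,-0.006,-0.06, 40,5,2,-3,-0.09,-0.006,-0.129, 40,5,2,-3,-0.09,-0.006,-0.129, 40,5,2,-3,-0.09,-0.006,-0.129]';  python3 - <<'E'
from kin import *
check('short.npy','short',.045,'s5.png',(60,64))
for u in(.006,.003,.0):to(*place('short.npy','short',up=u,t9=6,ly=.004))
E
```

```text
t: 22.12
eef_pos: [0.5288, 0.2696, 0.169]
tool_rot: [0.342, 0.687, -0.549, 0.33]
contact_force: [-0.3, -0.5, -2.7]
finger_gap: 0.603
finger_force: 63.0
mid in rack mm [-56.2   3.9 179. ] axis in rack [0.003 1.    0.001] gap 0.602829139975676 [-0.27820692 -0.49997423 -2.72595692] [ 0.62  0.85  0.63  2.01 -0.81 -0.88]
row [-2. -2.  1.] [0.003 0.002 0.   ] n>=0.1
row [-4. -2.  3.] [0.003 0.002 0.   ] n>=0.1
row [-7. -2.  5.] [0.003 0.002 0.   ] n>=0.2
```

```bash
for i in 1; do python3 -m handwheel '[40,-1.2,0,0.9,0,0,0, 40,-1.2,0,0.9,0,0,0, 40,-1.2,0,0.9,0,0,0]'; done; python3 -m handwheel '[40,-1.2,0,0.9,0,0,0, 40,-1.2,0,0.9,0,0,0, 40,-1.2,0,0.9,0,0,0]'
```

```text
t: 22.47
eef_pos: [0.5282, 0.2699, 0.1691]
tool_rot: [0.342, 0.687, -0.549, 0.331]
contact_force: [-0.3, -0.4, -1.8]
finger_gap: 0.602
finger_force: 63.0
t: 22.72
eef_pos: [0.5285, 0.2697, 0.1682]
tool_rot: [0.342, 0.687, -0.549, 0.331]
contact_force: [0.0, -0.2, 4.1]
finger_gap: 0.607
finger_force: 63.5
```

```bash
python3 -m handwheel '[40,-1.2,0,0.9,0,0,0, 40,-1.2,0,0.9,0,0,0, 40,-1.2,0,0.9,0,0,0]'
```

```text
t: 22.97
eef_pos: [0.5289, 0.2696, 0.168]
tool_rot: [0.342, 0.687, -0.549, 0.331]
contact_force: [1.2, 1.2, 10.6]
finger_gap: 0.604
finger_force: 64.0
```

```bash
python3 -m handwheel '[40,1.6,0,-1.2,0,0,0, 40,1.6,0,-1.2,0,0,0, 85,1.6,0,-1.2,0,0,0, 85,1.6,0,-1.2,0,0,0, 85,1.6,0,-1.2,0,0,0, 85,17,0,-13,0,0,0, 85,40,0,-31,0,0,0, 85,64,0,-50,0,0,0]'
python3 - <<'E'
from kin import *
p,R,s=pose();print(s['contact_force'],s['joints'].round(2))
for n in('top','scene'):
    cap(n,n+'9.png')
    for q in('short_can','stock_short','long_can','stock_long'):print(n,q,[(round(r['score'],2),round(r['point'][0]*512),round(r['point'][1]*384)) for r in env.look_for(n,q)[:4]])
to(p+[-.08,.05,.10])
E
```

```text
t: 23.63
eef_pos: [0.5342, 0.2708, 0.2401]
tool_rot: [0.337, 0.691, -0.548, 0.331]
contact_force: [1.0, -0.1, 0.9]
finger_gap: 0.995
finger_force: 0.0
[ 1.00810835 -0.11299554  0.86610219] [ 0.62  0.82  0.72  2.11 -0.81 -0.9 ]
top short_can [(0.73, 364, 274), (0.67, 174, 173), (0.62, 340, 165), (0.57, 400, 248)]
top stock_short [(0.68, 186, 215)]
top long_can [(0.88, 271, 209), (0.34, 282, 160)]
top stock_long [(0.75, 291, 152), (0.7, 266, 223)]
scene short_can [(0.89, 302, 246), (0.83, 204, 153), (0.58, 228, 134), (0.47, 182, 184)]
scene stock_short [(0.51, 133, 190), (0.49, 319, 225)]
scene long_can [(0.57, 251, 198)]
scene stock_long [(0.81, 265, 188)]
row [  41.   80. -104.] [0. 0. 0.] n>=3.3
```

```bash
python3 -m handwheel '[85,41,80,-104,0,-0.6,0, 85,41,80,-104,0,-0.6,0, 85,41,80,-104,0,-0.6,0, 85,41,80,-104,0,-0.6,0, 85,41,80,-104,0,-0.6,0, 85,41,80,-104,0,-0.6,0, 85,41,80,-104,0,-0.6,0, 85,41,80,-104,0,-0.6,0]'; python3 -m handwheel '[85,0,0,0,0,0,0, 85,0,0,0,0,0,0, 85,0,0,0,0,0,0, 85,0,0,0,0,0,0, 85,0,0,0,0,0,0, 85,0,0,0,0,0,0, 85,0,0,0,0,0,0, 85,0,0,0,0,0,0]';python3 - <<'E'
from kin import *
def W(n,X): 
    x,y,w=RK[n];return Ro.from_euler('z',w).apply(X)+[x,y,0]
for cam in('top','scene'):
    c=cap(cam,cam+'10.png')
    for q in('short_can','stock_short','long_can','stock_long'):print(cam,q,[(round(r['score'],2),round(r['point'][0]*512),round(r['point'][1]*384)) for r in env.look_for(cam,q)[:4]])
    for n in('long','short'): print(n,'expect stock,next',proj(c,W(n,[[-.14,0,.044],[-.087,0,.053]])).round().tolist())
p,R,s=pose();print(p,s['contact_force'])
E
```

```text
t: 24.8
eef_pos: [0.4536, 0.3201, 0.3394]
tool_rot: [0.161, 0.757, -0.623, 0.113]
contact_force: [-1.0, 0.3, 0.6]
finger_gap: 0.998
finger_force: 0.0
t: 25.47
eef_pos: [0.4538, 0.3205, 0.3407]
tool_rot: [0.159, 0.758, -0.623, 0.112]
contact_force: [0.0, 0.6, -0.2]
finger_gap: 0.995
finger_force: 0.0
top short_can [(0.77, 185, 202), (0.68, 340, 166), (0.63, 364, 277), (0.59, 370, 229)]
top stock_short [(0.64, 186, 215)]
top long_can [(0.64, 272, 210)]
top stock_long [(0.71, 267, 222)]
long expect stock,next [[269.0, 224.0], [273.0, 207.0]]
short expect stock,next [[191.0, 217.0], [189.0, 200.0]]
scene short_can [(0.8, 229, 134), (0.76, 312, 233), (0.58, 183, 185)]
scene stock_short [(0.47, 320, 222), (0.37, 157, 213)]
scene long_can [(0.75, 244, 192)]
scene stock_long [(0.5, 265, 187)]
long expect stock,next [[263.0, 186.0], [252.0, 192.0]]
short expect stock,next [[318.0, 221.0], [313.0, 232.0]]
[0.45381709 0.32047524 0.34059484] [ 0.06776901  0.11315933 -0.41187186]
```

```bash
python3 -m handwheel '[85,0,0,0,0,0,0, 85,0,0,0,0,0,0, 85,0,0,0,0,0,0, 85,0,0,0,0,0,0, 85,0,0,0,0,0,0, 85,0,0,0,0,0,0, 85,0,0,0,0,0,0, 85,0,0,0,0,0,0]'
python3 - <<'E'
from kin import *
c=cap('top');a=cv2.imread('pics/top0.png').astype(int)[:,:,::-1];b=cv2.imread('pics/top10.png').astype(int)[:,:,::-1]
d=np.abs(c['img'].astype(int)-a).max(2)>60;n,l,st,ce=cv2.connectedComponentsWithStats(d.astype(np.uint8))
print('vs start',[(s[4],ce[i].round().tolist()) for i,s in enumerate(st) if i and s[4]>12])
print('still moving px',(np.abs(c['img'].astype(int)-b).max(2)>40).sum())
print([ (q,round(r['point'][0]*512),round(r['point'][1]*384)) for q in('short_can','stock_short','long_can','stock_long') for r in env.look_for('top',q)[:1]])
E
```

```text
t: 26.63
eef_pos: [0.4538, 0.3205, 0.3406]
tool_rot: [0.159, 0.758, -0.623, 0.112]
contact_force: [-0.3, -0.3, 0.0]
finger_gap: 0.996
finger_force: 0.0
vs start [(np.int32(21119), [83.0, 268.0]), (np.int32(1641), [116.0, 197.0]), (np.int32(878), [387.0, 187.0]), (np.int32(18), [107.0, 188.0]), (np.int32(32), [193.0, 190.0]), (np.int32(254), [331.0, 205.0]), (np.int32(113), [344.0, 198.0]), (np.int32(59), [193.0, 198.0]), (np.int32(14), [264.0, 198.0]), (np.int32(34), [176.0, 201.0]), (np.int32(15), [287.0, 203.0]), (np.int32(73), [33.0, 213.0]), (np.int32(116), [264.0, 207.0]), (np.int32(44), [314.0, 210.0]), (np.int32(65), [287.0, 211.0]), (np.int32(47), [23.0, 297.0]), (np.int32(68), [3.0, 313.0]), (np.int32(18), [297.0, 349.0]), (np.int32(71), [59.0, 370.0]), (np.int32(258), [211.0, 362.0]), (np.int32(82), [326.0, 375.0])]
still moving px 0
[('short_can', 183, 197), ('stock_short', 186, 217), ('long_can', 270, 210), ('stock_long', 267, 223)]
```

Everything is still, and apart from the arm and its shadow the only changes are the two cans that moved.

```bash
python3 -c "
from bench import env
print(env.finish_job())"
```

```text
the job is handed in; nothing more can be done
None
```

Both cans are loaded, the long one in the wide dispenser and the short one in the narrow one, each placed with its ring-pull to the left and now resting on the lower tier behind the front can. The last camera check showed nothing moving and nothing else displaced on the worktop, and the job is handed in, though no verdict came back. Each can met the ramp wires with up to about 23 N (long) and 17 N (short) while I felt for contact; I backed off before releasing.

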